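Build a spacer stack to the height gauge and lock it with the cam jaw

TASK

Set up the spacer stack for the capsule press: lay the perforated spacer plates from the rubber mat flat on one another in the bay of the cam fixture, lengthwise between the jaw and the two pillars and in line with them, until the top of the stack is level with the blade of the gauge post that points in between the pillars; set each one down, do not drop it, and leave the plates you do not need on the mat. Then turn the crank until the jaw is fully forward against the stack, with its follower in the middle of the cam's flat dwell and not past it, and let go. Leave the jars, bottles and other things standing where they are.

Things in the scene. Friction and masses are not known exactly. Their poses are not given: they have to be found in the camera images.
- plate1: aluminium spacer plate with rows of small dark dimples, 50 mm (its x) by 90 mm (its y) by 15 mm thick, about 0.18 kg; origin at the centre of its underside. The four plates are alike and start lying flat on the mat.
- plate2: aluminium spacer plate with rows of small dark dimples, 50 mm (its x) by 90 mm (its y) by 15 mm thick, about 0.18 kg; origin at the centre of its underside. The four plates are alike and start lying flat on the mat.
- plate3: aluminium spacer plate with rows of small dark dimples, 50 mm (its x) by 90 mm (its y) by 15 mm thick, about 0.18 kg; origin at the centre of its underside. The four plates are alike and start lying flat on the mat.
- plate4: aluminium spacer plate with rows of small dark dimples, 50 mm (its x) by 90 mm (its y) by 15 mm thick, about 0.18 kg; origin at the centre of its underside. The four plates are alike and start lying flat on the mat.
- mat: fixed dark rubber mat 300 (x) by 260 (y) by 4 mm thick that carries the plates; origin at the centre of its underside
- fixture: fixed grey base of the cam fixture, 20 mm thick, 120 mm in its x (-60 to 60), 320 mm in its y (-215 to 105), with an ear at x 60 to 125, y 55 to 105; origin at its underside below the middle of the bay. Plates lie in the bay with their long side along the fixture's y, far end towards the pillars; nothing confines them in x, where they should be centred.
- pillars (a point): on the bay floor midway between the two steel pillars (x -18 and +18, y 51 mm of the fixture; 12 mm diameter, near faces at y 45), which rise 52 mm above the bay floor
- bay (a point): middle of the bay floor (the bed's upper face, 20 mm above the work surface), at x 0, y 0 of the fixture
- jaw_face (a point): middle of the face towards the bay of the steel jaw (44 mm wide in x, 12 thick, top 52 mm above the bay floor), 27 mm above the bay floor. Its y in the fixture is -65 mm with the jaw back and -47 mm fully forward, which leaves 2 mm of play on a plate that touches the pillars; the advancing jaw pushes the plates up to the pillars.
- short_mark (a point): fixed slim gauge post with a thin horizontal blade (8 mm wide, 5 mm thick); this point is the upper edge of the blade's tip, 30 mm above the bay floor. Only the post whose blade points in between the pillars (this point 49 mm from bay, to the fixture's +y) is in use; the other is parked on the base's ear, 100 mm further in the fixture's +x. Which is which varies.
- tall_mark (a point): fixed slim gauge post with a thin horizontal blade (8 mm wide, 5 mm thick); this point is the upper edge of the blade's tip, 45 mm above the bay floor. Only the post whose blade points in between the pillars (this point 49 mm from bay, to the fixture's +y) is in use; the other is parked on the base's ear, 100 mm further in the fixture's +x. Which is which varies.
- crank (a joint): angle of the cam's crank, rad, range 0 to 2.8, counterclockwise from above positive; at 0 its arm points to the fixture's -x, at 1.57 to its -y. It takes 3 to 7 N at the knob and stays where it is left. The steel cam under it pushes the sprung jaw: the jaw is back up to 0.4, advances 18 mm from 0.4 to 1.2, stays fully forward in the flat dwell from 1.2 to 2.2 (middle 1.7) and goes back beyond.
- crank_axis (a point): on the crank's vertical axis (x 0, y -130 mm of the fixture), 78 mm above the work surface, level with the knob's grip
- crank_knob (a point): middle of the grip of the crank's upright black knob (22 mm diameter, from 55 to 101 mm above the work surface, spins freely on its pin), 75 mm from the crank axis, 78 mm above the work surface; the arm under it is 18 mm wide with its upper face at 54 mm
- mortar: bystander: white ceramic bowl, 90 mm across, 50 high; origin at the centre of its underside
- white_jar: bystander: white jar, 84 mm across, 100 high; origin at the centre of its underside
- amber_bottle: bystander: amber bottle, 68 mm across, 150 high; origin at the centre of its underside
- wash_bottle: bystander: white bottle, 64 mm across, 160 high; origin at the centre of its underside
- small_jar: bystander: small white jar with a yellow cap, 44 mm across, 45 high, on the robot's side of the fixture; origin at the centre of its underside
- spatula: bystander: spatula, 170 mm long, lying on the robot's side of the fixture
- tray: bystander: open white tray 100 x 140 x 35 mm; origin at the centre of its underside
Mind the look-alikes: they are no part of the job. What is shaped like the plate4 but green, pink or turquoise is not meant.

How it is judged (in metres and radians):
On the way, in this order (a step that is already met when the one before it is completed fails the run):
1. the stack in the bay reaches the blade of the gauge post in use and has been released, the crank not yet in the dwell (((horizontal distance between short_mark and bay below 0.075 m and ((x of plate1 in the frame of fixture between -0.012 and 0.012 m and y of plate1 in the frame of fixture between -0.022 and 0.006 m and angle between the y axis of plate1 and the y axis of fixture, either way round below 0.15 rad and angle between plate1's own z axis and vertical below 0.06 rad and z of plate1 in the frame of short_mark between -0.019 and -0.011 m) or (x of plate2 in the frame of fixture between -0.012 and 0.012 m and y of plate2 in the frame of fixture between -0.022 and 0.006 m and angle between the y axis of plate2 and the y axis of fixture, either way round below 0.15 rad and angle between plate2's own z axis and vertical below 0.06 rad and z of plate2 in the frame of short_mark between -0.019 and -0.011 m) or (x of plate3 in the frame of fixture between -0.012 and 0.012 m and y of plate3 in the frame of fixture between -0.022 and 0.006 m and angle between the y axis of plate3 and the y axis of fixture, either way round below 0.15 rad and angle between plate3's own z axis and vertical below 0.06 rad and z of plate3 in the frame of short_mark between -0.019 and -0.011 m) or (x of plate4 in the frame of fixture between -0.012 and 0.012 m and y of plate4 in the frame of fixture between -0.022 and 0.006 m and angle between the y axis of plate4 and the y axis of fixture, either way round below 0.15 rad and angle between plate4's own z axis and vertical below 0.06 rad and z of plate4 in the frame of short_mark between -0.019 and -0.011 m)) and (horizontal distance between plate1 and bay above 0.06 m or z of plate1 in the frame of short_mark below -0.011 m) and (horizontal distance between plate2 and bay above 0.06 m or z of plate2 in the frame of short_mark below -0.011 m) and (horizontal distance between plate3 and bay above 0.06 m or z of plate3 in the frame of short_mark below -0.011 m) and (horizontal distance between plate4 and bay above 0.06 m or z of plate4 in the frame of short_mark below -0.011 m)) or (horizontal distance between tall_mark and bay below 0.075 m and ((x of plate1 in the frame of fixture between -0.012 and 0.012 m and y of plate1 in the frame of fixture between -0.022 and 0.006 m and angle between the y axis of plate1 and the y axis of fixture, either way round below 0.15 rad and angle between plate1's own z axis and vertical below 0.06 rad and z of plate1 in the frame of tall_mark between -0.019 and -0.011 m) or (x of plate2 in the frame of fixture between -0.012 and 0.012 m and y of plate2 in the frame of fixture between -0.022 and 0.006 m and angle between the y axis of plate2 and the y axis of fixture, either way round below 0.15 rad and angle between plate2's own z axis and vertical below 0.06 rad and z of plate2 in the frame of tall_mark between -0.019 and -0.011 m) or (x of plate3 in the frame of fixture between -0.012 and 0.012 m and y of plate3 in the frame of fixture between -0.022 and 0.006 m and angle between the y axis of plate3 and the y axis of fixture, either way round below 0.15 rad and angle between plate3's own z axis and vertical below 0.06 rad and z of plate3 in the frame of tall_mark between -0.019 and -0.011 m) or (x of plate4 in the frame of fixture between -0.012 and 0.012 m and y of plate4 in the frame of fixture between -0.022 and 0.006 m and angle between the y axis of plate4 and the y axis of fixture, either way round below 0.15 rad and angle between plate4's own z axis and vertical below 0.06 rad and z of plate4 in the frame of tall_mark between -0.019 and -0.011 m)) and (horizontal distance between plate1 and bay above 0.06 m or z of plate1 in the frame of tall_mark below -0.011 m) and (horizontal distance between plate2 and bay above 0.06 m or z of plate2 in the frame of tall_mark below -0.011 m) and (horizontal distance between plate3 and bay above 0.06 m or z of plate3 in the frame of tall_mark below -0.011 m) and (horizontal distance between plate4 and bay above 0.06 m or z of plate4 in the frame of tall_mark below -0.011 m))) and ((x of plate1 in the frame of fixture between -0.012 and 0.012 m and y of plate1 in the frame of fixture between -0.022 and 0.006 m and angle between the y axis of plate1 and the y axis of fixture, either way round below 0.15 rad and angle between plate1's own z axis and vertical below 0.06 rad) or (x of plate1 in the frame of mat between -0.17 and 0.17 m and y of plate1 in the frame of mat between -0.15 and 0.15 m and z of plate1 in the frame of mat below 0.012 m)) and ((x of plate2 in the frame of fixture between -0.012 and 0.012 m and y of plate2 in the frame of fixture between -0.022 and 0.006 m and angle between the y axis of plate2 and the y axis of fixture, either way round below 0.15 rad and angle between plate2's own z axis and vertical below 0.06 rad) or (x of plate2 in the frame of mat between -0.17 and 0.17 m and y of plate2 in the frame of mat between -0.15 and 0.15 m and z of plate2 in the frame of mat below 0.012 m)) and ((x of plate3 in the frame of fixture between -0.012 and 0.012 m and y of plate3 in the frame of fixture between -0.022 and 0.006 m and angle between the y axis of plate3 and the y axis of fixture, either way round below 0.15 rad and angle between plate3's own z axis and vertical below 0.06 rad) or (x of plate3 in the frame of mat between -0.17 and 0.17 m and y of plate3 in the frame of mat between -0.15 and 0.15 m and z of plate3 in the frame of mat below 0.012 m)) and ((x of plate4 in the frame of fixture between -0.012 and 0.012 m and y of plate4 in the frame of fixture between -0.022 and 0.006 m and angle between the y axis of plate4 and the y axis of fixture, either way round below 0.15 rad and angle between plate4's own z axis and vertical below 0.06 rad) or (x of plate4 in the frame of mat between -0.17 and 0.17 m and y of plate4 in the frame of mat between -0.15 and 0.15 m and z of plate4 in the frame of mat below 0.012 m)) and contact force between the fingers and plate1 below 0.3 N and contact force between the fingers and plate2 below 0.3 N and contact force between the fingers and plate3 below 0.3 N and contact force between the fingers and plate4 below 0.3 N and linear speed of each of plate1, plate2, plate3, plate4 below 0.03 m/s), for 0.2 s.
2. the crank is turned into the dwell (1.2 to 2.2 rad) (value of joint crank between 1.2 and 2.2 rad), for 0.2 s.
At the end, for the whole second after the job is handed in: Top of the stack within 4 mm of the used blade, none higher; stacked plates flat (0.06 rad), in line (0.15 rad), within 12 mm of the bay centre in x and -22 to +6 mm in y; other plates flat on the mat (170 mm in x, 150 in y of its centre); crank at 1.2 to 2.2 rad; released, at rest (all of step 1 and all of step 2 and velocity of joint crank between -0.05 and 0.05 rad/s); the robot touches nothing.
It fails at once if a bystander is moved by more than 30 mm (distance of any of mortar, white_jar, amber_bottle, wash_bottle, small_jar, spatula, tray from where it was at the start of the episode above 0.03 m).
It fails at once if a plate is dropped into the bay from a height (let go and falling faster than 0.7 m/s, about 25 mm of fall) ((horizontal distance between plate1 and bay below 0.08 m and contact force between the fingers and plate1 below 0.1 N and linear speed of plate1 above 0.7 m/s) or (horizontal distance between plate2 and bay below 0.08 m and contact force between the fingers and plate2 below 0.1 N and linear speed of plate2 above 0.7 m/s) or (horizontal distance between plate3 and bay below 0.08 m and contact force between the fingers and plate3 below 0.1 N and linear speed of plate3 above 0.7 m/s) or (horizontal distance between plate4 and bay below 0.08 m and contact force between the fingers and plate4 below 0.1 N and linear speed of plate4 above 0.7 m/s)).
It also fails if it takes over 72 s, if anything falls off the work surface, if the arm or the gripper's body presses on something with over 40 N, if the wrist force passes 120 N, or if a joint passes its speed limit or range.

ROBOT

A 7-joint arm with a two-finger parallel gripper is mounted at the origin on the work surface. World frame = base frame: x ahead of the robot, y to its left, z up, the work surface at z = 0. Lengths are in mm, angles in rad, forces in N, time in s.
With the tool pointing down it reaches from about 400 to 925 mm from the base axis. Payload 5.6 kg.
Tool frame: the origin (TCP) lies at the very end of the fingers, on their centre line; the grasp point (between the pads) lies 19 mm behind it; z points along the fingers, x is the direction in which the jaws open and shut, and the axes are right-handed (so a half turn about z gives the same grasp; the last joint's range is limited). The gripper opens to 85 mm and grips with 20 to 120 N. Pads are 22 mm wide; open, the fingers measure 114 mm over their backs; the gripper's body (76 mm by 85 mm) begins 54 mm behind the grasp point. The pads swing forward as they close: fully open they stand 13 mm farther back than shut.
Start: joints at [1.23, 0.468, -0.012, 1.603, 0.006, 1.071, -0.056], TCP at [190.68, -621.409, 231.29] pointing down, gripper open.
Joint ranges: [-2.53, 2.53], [-0.31, 2.02], [-1.57, 1.55], [0.28, 2.44], [-1.29, 4.43], [0.15, 1.84], [-2.92, 2.92]. Speed limits (rad/s): [2.57, 2.57, 3.14, 3.14, 3.14, 3.14, 3.14].

INTERFACE

Orientations are given as a unit quaternion [w, x, y, z].
In Python, from plant import ctrl gives the robot as it stands.
- The arm moves only by the tool servo_tool, never from a script. Its argument "moves" is text: rows parted by semicolons, each of 7 numbers parted by spaces: the shift along the tool's x, y, z in mm, then the turn, a rotation vector about the tool's x, y, z in degrees, then the closure in counts, from 0 (fully open) to 255 (shut). In form: tx ty tz wx wy wz claw; .... A call has 1 to 12 rows; each row is the pose to reach, as a shift and turn from the pose measured when the call began, along the tool's axes at that moment; what a row does not reach only later rows make up. A row lasts 1/12 s, in which the tool goes at most 41.7 mm and 7.16 degrees, less where a joint would pass 70% of its speed; a pose out of reach is approached as far as the arm can. A call with a gripper value outside its range is refused whole. The fingers move at their own pace and stop on an object; "newtons" is the grip in N (left out, the last holds). Time passes only in rows, so rows that repeat a pose let the fingers close. It gives the time, the measured TCP pose, the force and the opening at its end, in the units of the state.
- ctrl.state(): the state, without advancing time (a new reading comes with each control period).
- ctrl.read_camera(name): name is "scene" or "side" or "wrist"; returns a dict with "image" (480x640x3 uint8, red, green, blue), "camera_matrix" (3x3 intrinsics, pixels), "camera_from_world" (4x4, takes a point from world to camera coordinates); the wrist camera has in their place "tool_from_camera" (4x4, takes a point from camera to tool coordinates, whose origin is the TCP and whose axes are the tool frame's). Camera axes: x right, y down, z forward; pixel columns grow to the right and rows downward; lengths in mm; the calibration is good to about 2 mm. A picture is of the moment at which its call begins: read the wrist's pose just before it. There is no depth.
- ctrl.finish_job(): hands the job in, once; it reports no verdict.
The state is a dict: "clock": time; "qpos": joint angles; "joint_velocities": joint speeds; "effort": joint torques, N m; "eef_pos": TCP position; "orientation": TCP orientation; "wrist_force": force on the tool from outside, world axes, zero at the start; "wrist_torque": the same for the moment, N m; "opening": finger opening in mm.
Only numpy, scipy, OpenCV 4.12 (cv2) and the standard library are available. Lean on these libraries where they do the work, as an engineer would, in place of code of your own. Each camera call takes 0.05 s, during which the arm holds its last target. There are 200 camera calls.

## Working session

There is one attempt and no reset: what is moved stays moved. The work goes in short steps, Python scripts to look and compute and a tool call to move; the robot and the scene stay as the last step left them, time stands still between calls to the robot, and variables do not carry over. Pictures are saved under pics/ and viewed, about 8 in all and at most 12, crops included, and the job is handed in when it is done.

Besides the shell and the picture viewer there is one more tool, called after "Request:" as name(argument=value, ...), one argument or row to a line, values as JSON. servo_tool: Moves the arm, as the interface text tells. Its arguments: {"type":"object","properties":{"moves":{"type":"string"},"newtons":{"type":"number"}},"required":["moves"]}

```bash
ls; mkdir -p pics; python3 - <<'E'
from plant import ctrl
import cv2,numpy as np,pickle
print(ctrl.state())
d={}
for n in("scene","side","wrist"):
    r=ctrl.read_camera(n);d[n]=r
    cv2.imwrite(f"pics/{n}0.png",r["image"][:,:,::-1])
    print(n,{k:np.round(v,3).tolist() for k,v in r.items() if k!="image"})
pickle.dump(d,open("cams.pkl","wb"))
E
```

```text
pics
{'clock': 0.0, 'qpos': array([ 1.2299867 ,  0.46835297, -0.01160018,  1.60363246,  0.00597377,
        1.07140867, -0.05630824]), 'joint_velocities': array([ 1.65451967e-03,  4.07146655e-05, -5.97593543e-04, -7.80561331e-04,
       -4.30404011e-04, -7.15870654e-04, -8.91986111e-04]), 'effort': array([ 5.06656477e-05, -5.32382262e+01,  2.15250050e-02, -2.51299417e+01,
        1.14161748e-02,  7.80201779e-03,  3.96710573e-05]), 'eef_pos': array([ 190.50165141, -620.86784908,  230.35036886]), 'orientation': array([-4.83163561e-04,  8.04158775e-01, -5.94413899e-01, -7.39587792e-04]), 'wrist_force': array([-0.59839513,  0.77989192, -0.43536628]), 'wrist_torque': array([-0.00887892,  0.00485941,  0.00781923]), 'opening': 85.2120755035493}
scene {'camera_matrix': [[509.854, 0.0, 322.334], [0.0, 509.854, 240.469], [0.0, 0.0, 1.0]], 'camera_from_world': [[-0.396, 0.918, -0.002, 251.993], [0.694, 0.297, -0.655, -318.505], [-0.601, -0.261, -0.755, 1620.99], [0.0, 0.0, 0.0, 1.0]]}
side {'camera_matrix': [[606.992, 0.0, 316.323], [0.0, 606.992, 239.435], [0.0, 0.0, 1.0]], 'camera_from_world': [[-0.712, -0.702, -0.013, 377.772], [-0.33, 0.351, -0.876, 262.528], [0.62, -0.619, -0.482, 1054.669], [0.0, 0.0, 0.0, 1.0]]}
wrist {'camera_matrix': [[340.007, 0.0, 319.348], [0.0, 340.007, 240.755], [0.0, 0.0, 1.0]], 'tool_from_camera': [[1.0, -0.0, -0.0, 1.1], [0.0, 0.954, 0.3, -76.911], [0.0, -0.3, 0.954, -142.55], [0.0, 0.0, 0.0, 1.0]]}
```

View pics/scene0.png

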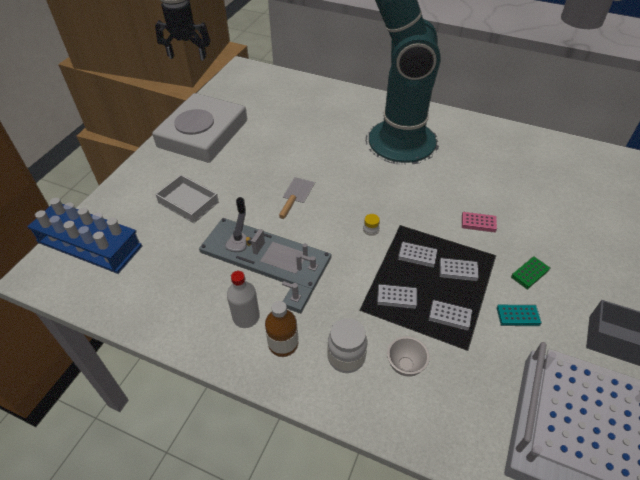

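View pics/side0.png

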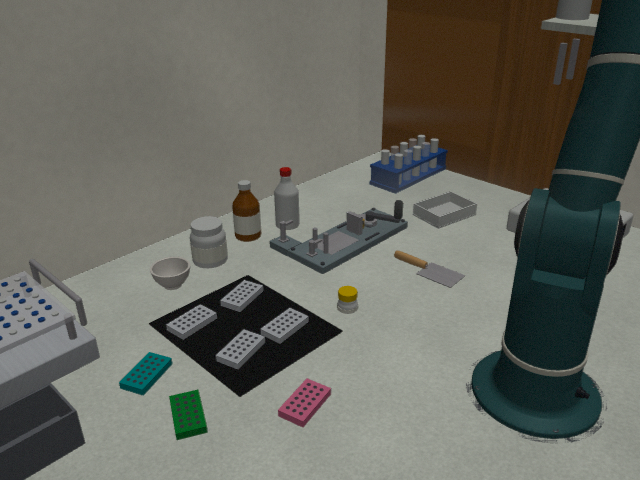

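The scene view shows the mat at about (430,285) with four plates at (418,254), (459,269), (397,296) and (450,315). The fixture is at (265,258), with the crank knob at (240,205) and the pillars at (308,260). Next I'll rectify both views onto the z=20 plane.

```bash
cat > h.py <<'E'
import numpy as np,cv2,pickle
def ray(r,uv,z):
    K=np.array(r["camera_matrix"]);T=np.array(r["camera_from_world"])
    H=K@np.c_[T[:3,0],T[:3,1],T[:3,2]*z+T[:3,3]]
    p=cv2.perspectiveTransform(np.float64(uv).reshape(-1,1,2),np.linalg.inv(H)).reshape(-1,2)
    return p
def Hz(r,z):
    K=np.array(r["camera_matrix"]);T=np.array(r["camera_from_world"])
    return K@np.c_[T[:3,0],T[:3,1],T[:3,2]*z+T[:3,3]]
def top(r,z,x0,y0,x1,y1,s):
    # picture: columns = world y, decreasing to right from y1 ; rows = x decreasing downward from x1
    A=np.array([[0,-1/s,x1],[-1/s,0,y1],[0,0,1.]])
    return cv2.warpPerspective(r["image"],Hz(r,z)@A,(int((y1-y0)*s),int((x1-x0)*s)),flags=cv2.INTER_CUBIC|cv2.WARP_INVERSE_MAP)
E
python3 - <<'E'
from h import *
d=pickle.load(open("cams.pkl","rb"))
r=d["scene"]
for n,uv,z in[("plates",[(418,250),(459,265),(397,292),(450,311)],19),("fix corners",[(200,248),(213,221),(330,252),(307,305)],20),("knob",[(240,200)],101)]:
    print(n,ray(r,uv,z).round())
r=d["side"]
print(ray(r,[(242,291),(191,318),(285,322),(241,345)],19).round(), ray(r,[(270,241),(325,267),(408,222)],20).round())
E
```

```text
plates [[435. 178.]
 [442. 286.]
 [581. 169.]
 [584. 298.]]
fix corners [[ 649. -335.]
 [ 554. -354.]
 [ 530.  -25.]
 [ 699.  -12.]]
knob [[ 524. -277.]]
[[588. 169.]
 [587. 302.]
 [440. 181.]
 [447. 287.]] [[ 710.  -19.]
 [ 526.  -24.]
 [ 525. -334.]]
```

```bash
python3 - <<'E'
from h import *
d=pickle.load(open("cams.pkl","rb"))
a=top(d["scene"],20,370,-370,740,370,1.08)[:,:,::-1]
b=top(d["side"],20,370,-370,740,370,1.08)[:,:,::-1]
b=cv2.resize(b,(a.shape[1],a.shape[0]))
im=np.vstack([a[:, :],b])[:600] if 0 else np.vstack([cv2.resize(a,(799,300)),cv2.resize(b,(799,300))])
im=np.vstack([a[:, :799],b[:,:799]])
print(im.shape)
# split: fixture only both cameras, 2x
f=[top(d[n],20,500,-380,730,10,2)[:,:,::-1] for n in("scene","side")]
# fixture panel 780x460 each -> save top one
cv2.imwrite("pics/fs.png",f[0]);cv2.imwrite("pics/fd.png",f[1])
m=[top(d[n],19,360,100,660,370,1.4)[:,:,::-1] for n in("scene","side")]
cv2.imwrite("pics/m.png",np.hstack(m))
# auto plates
for n in("scene","side"):
    t=cv2.cvtColor(top(d[n],19,360,100,660,370,4),cv2.COLOR_RGB2GRAY)
    _,w=cv2.threshold(t,0,255,cv2.THRESH_OTSU)
    w=cv2.morphologyEx(w,cv2.MORPH_CLOSE,np.ones((25,25)));w=cv2.morphologyEx(w,cv2.MORPH_OPEN,np.ones((25,25)))
    for c in cv2.findContours(w,cv2.RETR_EXTERNAL,cv2.CHAIN_APPROX_NONE)[0]:
        (u,v),s,an=cv2.minAreaRect(c)
        if 1000<s[0]*s[1]/16<9000: print(n,round(660-v/4,1),round(370-u/4,1),np.round(np.array(s)/4,1),round(an,1))
E
```

```text
(798, 799, 3)
scene 447.1 180.4 [61.  92.1] 83.4
scene 453.6 287.8 [61.1 93.1] 75.1
scene 591.8 300.8 [59. 92.] 84.4
scene 590.8 172.1 [60.  92.1] 74.1
side 578.9 306.1 [ 65.2 100.4] 84.1
```

View pics/fs.png

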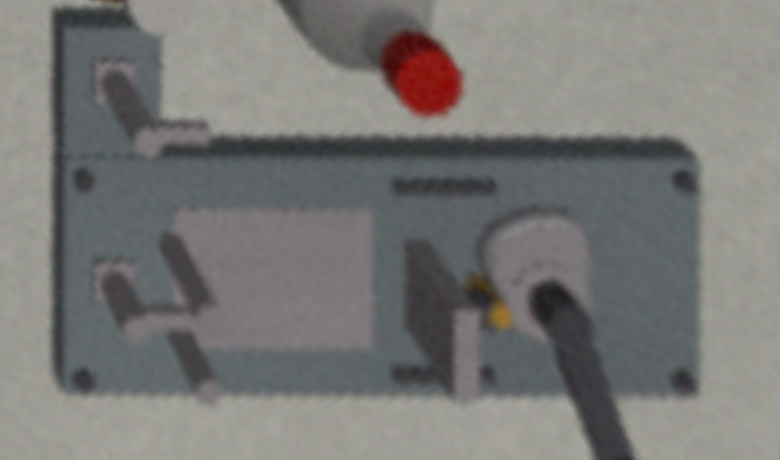

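View pics/fd.png

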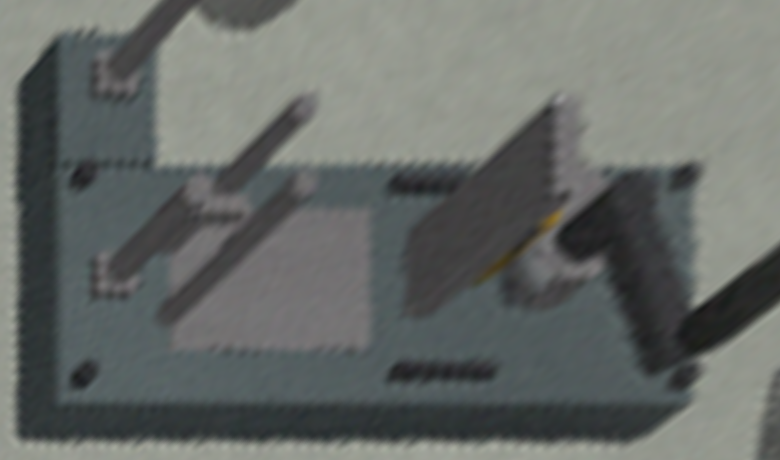

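Reading of the z=20 views: the two cameras agree on the bay patch at (591,−126), with fixture yaw about 0 (the ear lies towards +x, +y). The gauge post in use, at (113,280), leans much less than the parked one, so it is the short post and I need 2 plates. The crank is at about 0.3 rad. Now I'll move towards plate A at about (442,180).

```bash
cat >> h.py <<'E'
from scipy.spatial.transform import Rotation as R
def rel(s,pos,yaw):
    """shift (mm) and rotvec (deg) in tool axes to reach pos, tool down, tool x at yaw deg"""
    w,x,y,z=s["orientation"];A=R.from_quat([x,y,z,w])
    B=R.from_euler("z",yaw,degrees=True)*R.from_euler("x",180,degrees=True)
    d=A.inv().apply(np.array(pos)-s["eef_pos"]);q=(A.inv()*B).as_rotvec(degrees=True)
    return d.round(1),q.round(1)
E
python3 - <<'E'
from h import *
from plant import ctrl
s=ctrl.state();print(rel(s,[480,-250,230],-30),rel(s,[442,180,150],6.6))
E
```

```text
(array([-269.7, -385.6,    0.9]), array([ -0. ,   0.1, -42.9])) (array([-691.8, -475.4,   81.5]), array([ -0.1,   0.1, -79.5]))
```

Request:
servo_tool(
  moves="-35 -24 0 0 0 -6 0;-70 -55 0 0 0 -10 0;-95 -90 0 0 0 -14 0;-120 -125 0 0 0 -18 0;-145 -160 0 0 0 -22 0;-170 -195 0 0 0 -26 0;-195 -230 0 0 0 -30 0;-215 -265 0 0 0 -34 0;-235 -300 0 0 0 -38 0;-250 -335 0 0 0 -41 0;-262 -365 0 0 0 -43 0;-270 -386 0 0 0 -43 0",
)

```text
clock: 1.15
eef_pos: [483.3, -245.4, 231.1]
orientation: [-0.001, 0.967, -0.255, 0.0]
wrist_force: [0.4, -0.9, -0.8]
opening: 85.5
```

```bash
python3 - <<'E'
from h import *
from plant import ctrl
s=ctrl.state();print(s["clock"],s["eef_pos"],s["qpos"],rel(s,[442,180,150],6.6))
E
```

```text
1.15 [ 483.34337743 -245.42683204  231.10245195] [ 0.71364321  0.31756676 -0.3672965   1.84940782  0.13032111  0.99822974
 -0.22374714] (array([-245.9, -349.4,   82.2]), array([ -0.2,  -0. , -36.2]))
```

Request:
servo_tool(
  moves="-21 -30 0 0 0 -4 0;-42 -60 0 0 0 -8 0;-63 -90 5 0 0 -12 0;-84 -120 10 0 0 -16 0;-105 -150 18 0 0 -20 0;-126 -180 26 0 0 -24 0;-147 -210 36 0 0 -27 0;-168 -240 46 0 0 -30 0;-190 -270 56 0 0 -33 0;-211 -300 66 0 0 -36 0;-232 -330 76 0 0 -36 0;-246 -349 82 0 0 -36 0",
)

```text
clock: 2.15
eef_pos: [440.5, 183.2, 149.5]
orientation: [-0.002, 0.998, 0.058, 0.0]
wrist_force: [-0.6, 0.1, 0.2]
opening: 85.4
```

```bash
cat >> h.py <<'E'
def wlook(ctrl,z,x0,y0,x1,y1,s,name=None):
    st=ctrl.state();r=ctrl.read_camera("wrist")
    w,x,y,zz=st["orientation"];T=np.eye(4);T[:3,:3]=R.from_quat([x,y,zz,w]).as_matrix();T[:3,3]=st["eef_pos"]
    r["camera_from_world"]=np.linalg.inv(T@np.array(r["tool_from_camera"]))
    return st,r,top(r,z,x0,y0,x1,y1,s)
E
python3 - <<'E'
from h import *
from plant import ctrl
s,r,t=wlook(ctrl,19,340,80,640,400,2.5)
print(s["eef_pos"],s["qpos"].round(2))
cv2.imwrite("pics/w1.png",t[:,:,::-1])
g=cv2.cvtColor(t,cv2.COLOR_RGB2GRAY);_,w=cv2.threshold(g,0,255,cv2.THRESH_OTSU)
w=cv2.morphologyEx(w,cv2.MORPH_CLOSE,np.ones((17,17)));w=cv2.morphologyEx(w,cv2.MORPH_OPEN,np.ones((17,17)))
for c in cv2.findContours(w,cv2.RETR_EXTERNAL,cv2.CHAIN_APPROX_NONE)[0]:
    (u,v),q,an=cv2.minAreaRect(c)
    if 1500<q[0]*q[1]/6.25<12000: print(round(640-v/2.5,1),round(400-u/2.5,1),np.round(np.array(q)/2.5,1),round(an,1))
E
```

```text
[440.47891983 183.17344874 149.4674763 ] [ 0.09  0.38 -0.65  2.06  0.31  0.8  -0.63]
442.4 181.9 [50.9 93.5] 83.2
448.7 288.6 [50.6 93.1] 74.5
585.7 173.4 [51.3 94.2] 73.7
612.8 97.4 [54.4 34. ] 90.0
602.5 312.3 [ 88.1 110. ] 83.4
```

View pics/w1.png

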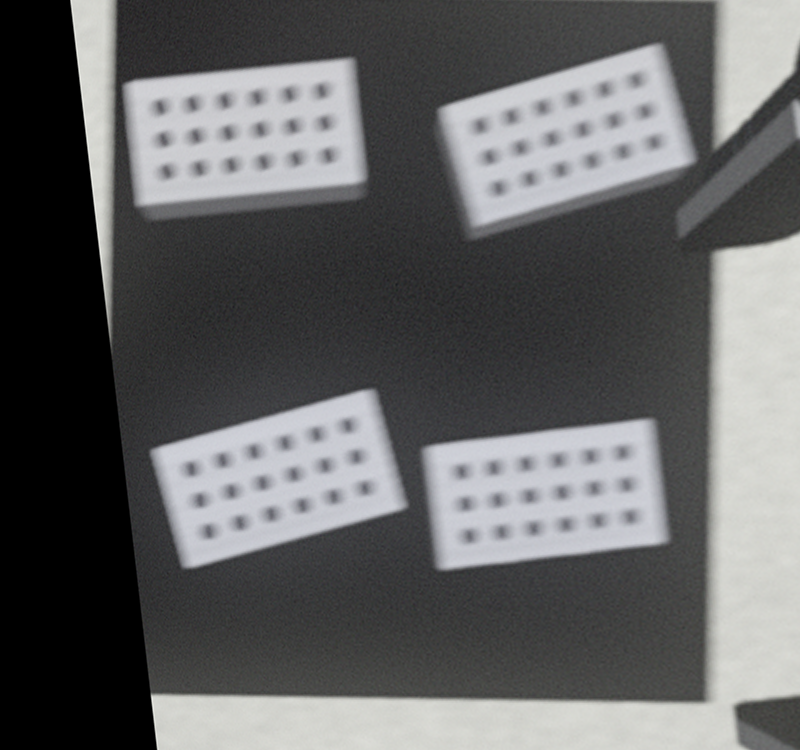

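The wrist view gives plate A at (442,182) with yaw 6.8° and size 51×93, which agrees with the scene camera, and D at (586,173) with yaw 16.2°. I'll descend on A.

Request:
servo_tool(
  moves="1 1 35 0 0 0 0;1 1 70 0 0 0 0;1 1 100 0 0 0 0;1 1 120 0 0 0 0;1 1 135 0 0 0 0;1 1 143 0 0 0 0;1 1 143 0 0 0 0;1 1 143 0 0 0 255;1 1 143 0 0 0 255;1 1 143 0 0 0 255;1 1 143 0 0 0 255;1 1 143 0 0 0 255",
  newtons=40,
)

```text
clock: 3.2
eef_pos: [441.4, 187.4, 7.5]
orientation: [-0.004, 0.998, 0.06, 0.001]
wrist_force: [-0.5, 0.0, 6.0]
opening: 48.9
```

```bash
python3 - <<'E'
from h import *
from plant import ctrl
s=ctrl.state();print(s["clock"],s["eef_pos"],s["orientation"],s["qpos"].round(3),rel(s,[442,182,100],6.8))
E
```

```text
3.2 [441.40534918 187.38055919   7.53742469] [-0.00363932  0.99820266  0.05980525  0.0012359 ] [-0.079  0.617 -0.47   2.119  0.545  0.518 -0.835] (array([  0.2,   4.8, -92.5]), array([-0.4, -0.2,  0.1]))
```

Request:
servo_tool(
  moves="0 0 -10 0 0 0 255;0 0 -30 0 0 0 255;0 0 -60 0 0 0 255;0 0 -90 0 0 0 255;0 0 -120 0 0 0 255;0 0 -130 0 0 0 255;0 0 -130 0 0 0 255",
)

```text
clock: 3.78
eef_pos: [442.9, 186.9, 140.6]
orientation: [-0.004, 0.998, 0.06, 0.004]
wrist_force: [0.9, -0.4, -3.2]
opening: 48.8
```

```bash
python3 - <<'E'
from h import *
from plant import ctrl
s,r,t=wlook(ctrl,19,340,80,640,400,2.5)
print(s["clock"],s["eef_pos"],s["qpos"].round(3),s["opening"],rel(s,[591,-126,137],0))
cv2.imwrite("pics/w2.png",r["image"][:,:,::-1])
E
```

```text
3.7833 [442.91239706 186.86454468 140.61355854] [ 0.087  0.394 -0.655  2.06   0.334  0.78  -0.65 ] 48.83171056907635 (array([109.8, 328.3,   2.1]), array([-0.5, -0.5,  6.8]))
```

View pics/w2.png

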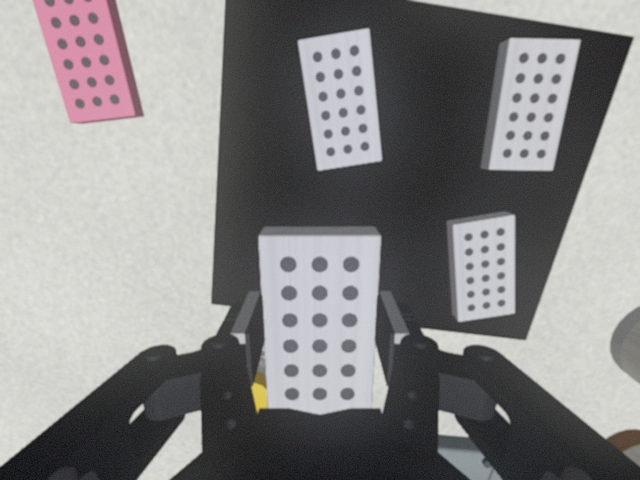

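The plate is held square and level; its centre is about 6 mm along tool +y from the TCP. Next I carry it above the bay.

Request:
servo_tool(
  moves="6 20 0 0 0 0 255;16 50 0 0 0 1 255;27 83 0 0 0 2 255;38 116 0 0 0 3 255;50 150 0 -0.5 -0.5 4 255;61 184 0 -0.5 -0.5 5 255;72 218 0 -0.5 -0.5 6 255;83 252 0 -0.5 -0.5 7 255;95 285 0 -0.5 -0.5 7 255;104 312 0 -0.5 -0.5 7 255;110 330 0 -0.5 -0.5 7 255;110 330 0 -0.5 -0.5 7 255",
)

```text
clock: 4.83
eef_pos: [589.8, -134.4, 134.0]
orientation: [0.002, 1.0, -0.005, -0.003]
wrist_force: [0.4, -0.7, -2.1]
opening: 48.7
```

```bash
python3 - <<'E'
from h import *
from plant import ctrl
s=ctrl.state()
print(s["clock"],s["eef_pos"],s["qpos"].round(3),rel(s,[591,-128,50],0))
r=ctrl.read_camera("wrist");cv2.imwrite("pics/w3.png",r["image"][:,:,::-1])
E
```

```text
4.8333 [ 589.82201581 -134.39916567  134.03255899] [ 0.541  0.571 -0.503  1.764  0.344  0.901 -0.123] (array([ 1.6, -6.7, 84. ]), array([ 0.2,  0.4, -0.6]))
```

View pics/w3.png

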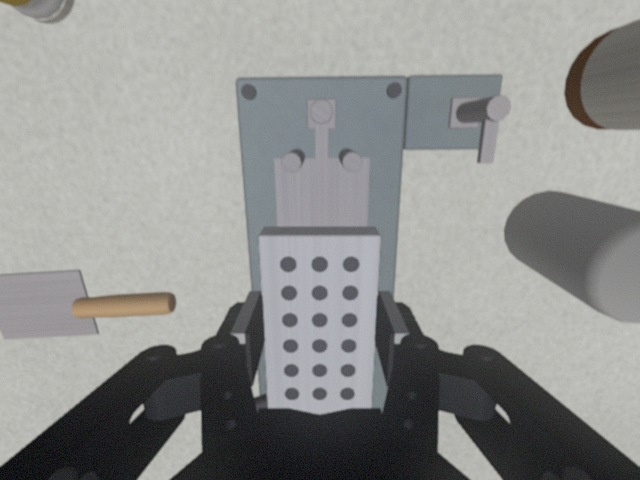

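The picture shows the plate in line over the bay, with the pillars at (292,161) and (352,161) and the gauge post in use ahead at (321,110). Its pillar position puts the bay at about (592.5,−123), so I'll use (592,−124.5). Now I lower it.

Request:
servo_tool(
  moves="1 -4 8 0.2 0.4 -0.6 255;2 -8 25 0.2 0.4 -0.6 255;2 -8 45 0.2 0.4 -0.6 255;2 -8 65 0.2 0.4 -0.6 255;2 -8 80 0.2 0.4 -0.6 255;2 -8 88 0.2 0.4 -0.6 255;2 -8 88 0.2 0.4 -0.6 255;2 -8 88 0.2 0.4 -0.6 255",
)

```text
clock: 5.55
eef_pos: [589.9, -122.1, 45.5]
orientation: [-0.001, 1.0, 0.002, -0.001]
wrist_force: [-0.0, -0.6, -2.0]
opening: 49.0
```

```bash
python3 - <<'E'
from h import *
from plant import ctrl
s=ctrl.state()
print(s["clock"],s["eef_pos"],s["wrist_force"],rel(s,[592,-126.5,24.5],0))
E
```

```text
5.55 [ 589.86755739 -122.08782035   45.48047614] [-0.00618825 -0.61941373 -2.02591346] (array([ 2.1,  4.5, 21. ]), array([-0.2,  0.1,  0.3]))
```

Request:
servo_tool(
  moves="2 5 0 0 0 0.3 255;3 6 5 0 0 0.3 255;3 6 10 0 0 0.3 255;3 6 15 0 0 0.3 255;3 6 18 0 0 0.3 255;3 6 18 0 0 0.3 255;3 6 18 0 0 0.3 255",
)

```text
clock: 6.13
eef_pos: [592.6, -127.9, 27.2]
orientation: [-0.001, 1.0, -0.0, -0.001]
wrist_force: [-0.3, 0.2, -3.4]
opening: 48.7
```

```bash
python3 - <<'E'
from h import *
from plant import ctrl
s=ctrl.state()
print(s["clock"],s["eef_pos"],s["wrist_force"],rel(s,[592,-126.5,24.5],0))
r=ctrl.read_camera("side");cv2.imwrite("pics/s4.png",cv2.resize(r["image"][180:290,230:430,::-1],(800,440),interpolation=cv2.INTER_CUBIC))
E
```

```text
6.1333 [ 592.63827607 -127.924502     27.16905931] [-0.29596243  0.24603728 -3.42936644] (array([-0.6, -1.4,  2.7]), array([-0.2,  0.1, -0. ]))
```

View pics/s4.png

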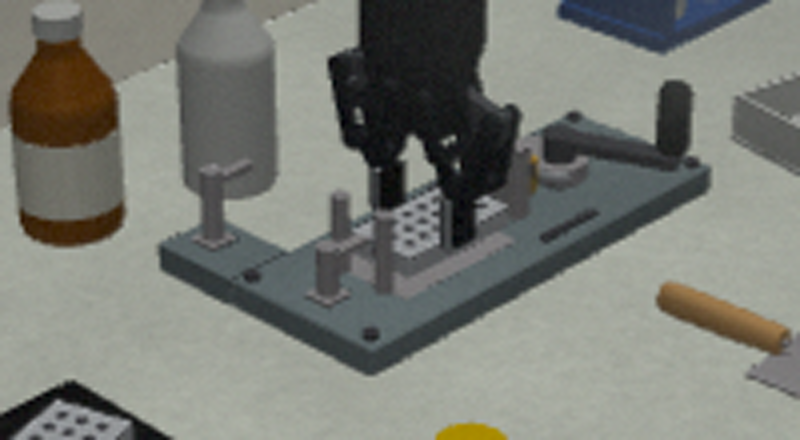

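The view shows the plate between the jaw and the pillars, just above the floor; the post in use is clearly the short one. I'll lower to contact and release.

Request:
servo_tool(
  moves="0 -1 1.5 0 0 0 255;0 -1 3 0 0 0 255;0 -1 4 0 0 0 255;0 -1 4 0 0 0 255",
)

```text
clock: 6.52
eef_pos: [593.0, -126.7, 23.7]
orientation: [-0.001, 1.0, -0.0, -0.001]
wrist_force: [-1.7, -0.0, 0.1]
opening: 48.7
```

Request:
servo_tool(
  moves="0 0 0 0 0 0 0;0 0 0 0 0 0 0;0 0 0 0 0 0 0;0 0 0 0 0 0 0;0 0 -10 0 0 0 0;0 0 -30 0 0 0 0;0 0 -60 0 0 0 0;0 0 -90 0 0 0 0;0 0 -120 0 0 0 0;0 0 -120 0 0 0 0",
)

```text
clock: 7.35
eef_pos: [597.1, -127.2, 150.8]
orientation: [-0.0, 1.0, -0.0, 0.005]
wrist_force: [1.0, -0.4, 0.8]
opening: 85.6
```

```bash
python3 - <<'E'
from h import *
from plant import ctrl
s,r,t=wlook(ctrl,35,520,-250,660,-40,3.8)
print(s["clock"],s["eef_pos"],s["qpos"].round(2),rel(s,[586,176,140],16.2))
cv2.imwrite("pics/w5.png",t[:,:,::-1])
E
```

```text
7.35 [ 597.13233691 -127.19776314  150.80679726] [ 0.54  0.55 -0.52  1.75  0.33  0.92 -0.12] (array([ -11.3, -303.2,   10.9]), array([  0. ,  -0.5, -16.2]))
```

View pics/w5.png

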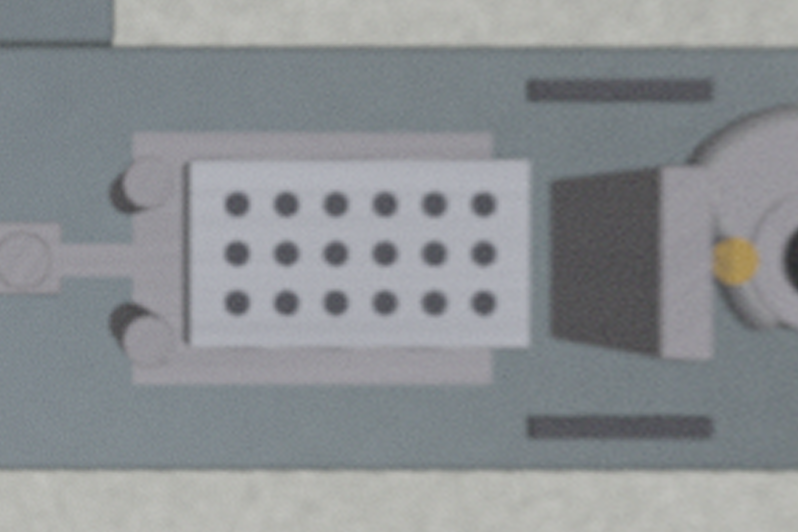

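The first plate lies flat and aligned at u 188–530, v 160–347, about 1 mm off centre in x and about −11 mm in y, clear of the jaw and the pillars. Next is plate D at (586,173), yaw 16.2°.

Request:
servo_tool(
  moves="-1 -15 0 0 0 0 0;-2 -50 0 0 0 -3 0;-4 -85 0 0 0 -6 0;-5 -120 0 0 0 -9 0;-6 -155 0 0 0 -12 0;-8 -190 0 0 0 -15 0;-9 -225 0 0 0 -16 0;-10 -260 0 0 0 -16 0;-11 -285 0 0 0 -16 0;-11 -300 0 0 0 -16 0;-11 -300 0 0 0 -16 0;-11 -300 0 0 0 -16 0",
)

```text
clock: 8.4
eef_pos: [583.4, 174.3, 147.3]
orientation: [-0.0, 0.99, 0.14, 0.002]
wrist_force: [-0.3, -0.5, -0.4]
opening: 85.2
```

```bash
python3 - <<'E'
from h import *
from plant import ctrl
s,r,t=wlook(ctrl,19,500,80,660,370,2.5)
g=cv2.cvtColor(t,cv2.COLOR_RGB2GRAY);_,w=cv2.threshold(g,0,255,cv2.THRESH_OTSU)
w=cv2.morphologyEx(w,cv2.MORPH_CLOSE,np.ones((17,17)));w=cv2.morphologyEx(w,cv2.MORPH_OPEN,np.ones((17,17)))
for c in cv2.findContours(w,cv2.RETR_EXTERNAL,cv2.CHAIN_APPROX_NONE)[0]:
    (u,v),q,an=cv2.minAreaRect(c)
    if 1500<q[0]*q[1]/6.25<12000: print(round(660-v/2.5,1),round(370-u/2.5,1),np.round(np.array(q)/2.5,1),round(an,1))
print(s["clock"],s["eef_pos"],s["qpos"].round(2),rel(s,[586,173,7.5],16.2))
E
```

```text
588.4 299.6 [50.5 90.5] 84.2
587.2 170.6 [50.8 91.1] 73.7
8.4 [583.36838153 174.26239327 147.33520305] [ 0.11  0.58 -0.61  1.75  0.4   0.94 -0.39] (array([  1.6,   1.9, 139.8]), array([ 0. , -0.2, -0. ]))
```

Request:
servo_tool(
  moves="3 5 30 0 0 0 0;3 5 65 0 0 0 0;3 6 95 0 0 0 0;3 6 117 0 0 0 0;3 7 130 0 0 0 0;3 7 137 0 0 0 0;3 7 137 0 0 0 0;3 7 137 0 0 0 0",
)

```text
clock: 9.12
eef_pos: [589.9, 166.4, 11.1]
orientation: [0.0, 0.99, 0.139, 0.003]
wrist_force: [1.3, 0.5, 0.3]
opening: 85.5
```

Request:
servo_tool(
  moves="-1.5 -5 3 0 0 0 0;-1.5 -5 3 0 0 0 0;-1.5 -5 3 0 0 0 255;-1.5 -5 3 0 0 0 255;-1.5 -5 3 0 0 0 255;-1.5 -5 3 0 0 0 255;-1.5 -5 3 0 0 0 255",
  newtons=40,
)

```text
clock: 9.7
eef_pos: [587.5, 170.9, 8.9]
orientation: [0.0, 0.99, 0.139, 0.003]
wrist_force: [-1.2, -0.8, 5.5]
opening: 48.4
```

Request:
servo_tool(
  moves="0 0 -10 0 0 0 255;0 0 -30 0 0 0 255;0 0 -60 0 0 0 255;0 0 -90 0 0 0 255;0 0 -120 0 0 0 255;0 0 -135 0 0 0 255;0 0 -140 0 0 0 255;0 0 -140 0 0 0 255",
)

```text
clock: 10.37
eef_pos: [587.3, 170.9, 150.4]
orientation: [0.0, 0.99, 0.139, 0.004]
wrist_force: [-0.5, 0.3, -1.4]
opening: 48.9
```

```bash
python3 - <<'E'
from h import *
from plant import ctrl
s=ctrl.state();r=ctrl.read_camera("wrist")
g=cv2.cvtColor(r["image"],cv2.COLOR_RGB2GRAY)
# far edge row and width of held plate
print("col320",[int(x) for x in g[205:262:2,320]]);
a=cv2.imread("pics/w2.png",0);print("ref",[int(x) for x in a[205:262:2,320]])
print("row250",[int(x) for x in g[250,245:395:4]])
print(s["clock"],s["eef_pos"],s["opening"],s["qpos"].round(2),rel(s,[592,-126,150],0))
E
```

```text
col320 [67, 95, 110, 116, 122, 172, 200, 206, 203, 202, 203, 204, 203, 203, 204, 198, 130, 107, 108, 110, 106, 113, 110, 128, 191, 206, 205, 202, 205]
ref [59, 55, 59, 59, 54, 58, 60, 58, 59, 62, 63, 109, 112, 113, 114, 153, 195, 202, 199, 202, 202, 202, 202, 201, 203, 194, 132, 106, 105]
row250 [66, 73, 66, 76, 206, 204, 200, 200, 202, 171, 110, 111, 162, 203, 205, 204, 206, 163, 114, 114, 177, 208, 205, 203, 203, 162, 111, 119, 191, 205, 208, 209, 208, 201, 84, 87, 212, 208]
10.3667 [587.27696648 170.85024673 150.36050209] 48.90891077790441 [ 0.11  0.58 -0.61  1.74  0.41  0.94 -0.39] (array([-77. , 286.7,   0.3]), array([ 0. , -0.5, 16. ]))
```

Request:
servo_tool(
  moves="-4 15 0 0 0 0 255;-13 50 0 0 0 3 255;-22 85 0 0 -0.5 6 255;-32 120 0 0 -0.5 9 255;-41 155 0 0 -0.5 12 255;-50 190 0 0 -0.5 14 255;-59 225 0 0 -0.5 16 255;-68 255 0 0 -0.5 16 255;-75 280 0 0 -0.5 16 255;-78 293 0 0 -0.5 16 255;-78 293 0 0 -0.5 16 255;-78 293 0 0 -0.5 16 255",
)

```text
clock: 11.42
eef_pos: [591.3, -132.1, 147.6]
orientation: [-0.0, 1.0, -0.001, -0.002]
wrist_force: [0.4, 0.8, -1.3]
opening: 48.4
```

```bash
python3 - <<'E'
from h import *
from plant import ctrl
s=ctrl.state()
print(s["clock"],s["eef_pos"],rel(s,[592.5,-132.5,60],0))
E
```

```text
11.4167 [ 591.31994133 -132.06001367  147.57890142] (array([ 1.6,  0.4, 87.6]), array([-0. ,  0.3, -0.1]))
```

Request:
servo_tool(
  moves="1 0 20 0 0.3 0 255;1 0 45 0 0.3 0 255;1 0 65 0 0.3 0 255;1 0 80 0 0.3 0 255;1 0 88 0 0.3 0 255;1 0 88 0 0.3 0 255;1 0 88 0 0.3 0 255",
)

```text
clock: 12.0
eef_pos: [592.1, -130.2, 59.6]
orientation: [-0.001, 1.0, 0.0, 0.0]
wrist_force: [-0.1, 0.3, -0.4]
opening: 48.6
```

```bash
python3 - <<'E'
from h import *
from plant import ctrl
s=ctrl.state()
print(s["clock"],s["eef_pos"],rel(s,[592.5,-132.5,40],0))
E
```

```text
12.0 [ 592.13568547 -130.19648524   59.60289175] (array([ 0.4,  2.3, 19.6]), array([-0.1, -0. ,  0. ]))
```

Request:
servo_tool(
  moves="0 2 5 0 0 0 255;0 2 10 0 0 0 255;0 2 14 0 0 0 255;0 2 17 0 0 0 255;0 2 17 0 0 0 255;0 2 17 0 0 0 255",
)

```text
clock: 12.5
eef_pos: [592.0, -132.2, 42.5]
orientation: [-0.001, 1.0, 0.0, -0.0]
wrist_force: [-0.2, -0.3, -1.7]
opening: 48.6
```

Request:
servo_tool(
  moves="0 0 1 0 0 0 255;0 0 2 0 0 0 255;0 0 3 0 0 0 255;0 0 3 0 0 0 255;0 0 3 0 0 0 255",
)

```text
clock: 12.92
eef_pos: [592.2, -132.3, 40.0]
orientation: [-0.0, 1.0, 0.0, 0.0]
wrist_force: [-2.8, -0.3, 4.1]
opening: 49.1
```

Contact is felt (about 4 N up at z 40, as predicted). Releasing.

Request:
servo_tool(
  moves="0 0 0 0 0 0 0;0 0 0 0 0 0 0;0 0 0 0 0 0 0;0 0 0 0 0 0 0;0 0 -10 0 0 0 0;0 0 -30 0 0 0 0;0 0 -60 0 0 0 0;0 0 -90 0 0 0 0;0 0 -110 0 0 0 0;0 0 -110 0 0 0 0",
)

```text
clock: 13.75
eef_pos: [595.3, -132.5, 155.7]
orientation: [0.001, 1.0, 0.0, 0.005]
wrist_force: [0.9, -0.3, 0.8]
opening: 85.3
```

```bash
python3 - <<'E'
from h import *
from plant import ctrl
s,r,t=wlook(ctrl,50,510,-350,660,-40,2.5)
print(s["clock"],s["eef_pos"],s["qpos"].round(2),rel(s,[519,-278,150],0))
cv2.imwrite("pics/w6.png",t[:,:,::-1])
q=ctrl.read_camera("side")
cv2.imwrite("pics/s6.png",np.vstack([cv2.resize(t[:,:,::-1],(620,300)),cv2.resize(q["image"][190:285,250:425,::-1],(620,300),interpolation=cv2.INTER_CUBIC)]))
E
```

```text
13.75 [ 595.31682036 -132.48984094  155.70769053] [ 0.56  0.55 -0.53  1.75  0.33  0.93 -0.11] (array([-76.5, 145.4,   5.2]), array([ 0.1, -0.5,  0. ]))
```

View pics/s6.png

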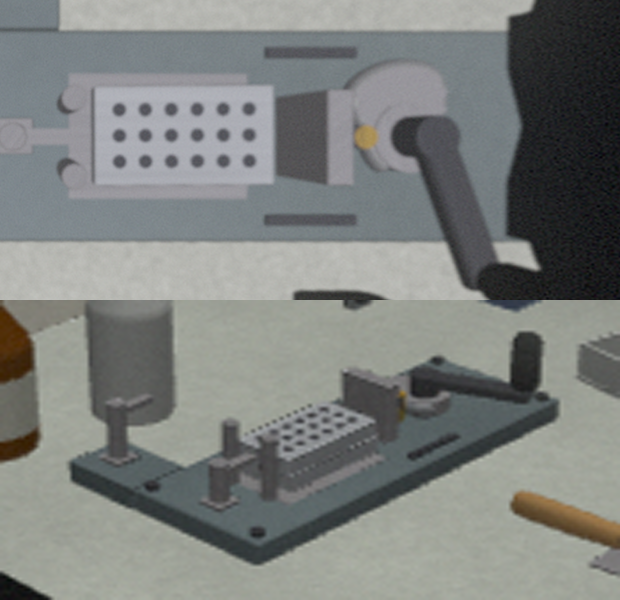

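The stack is flat with its top level with the blade. In the top panel the plates are at (92–274, 85–185), the crank hub at (432,135) and the arm end at (480,285). That makes the crank 0.31 rad and the knob about (520.5,−278). I'll move over the knob.

Request:
servo_tool(
  moves="-10 18 0 0 -0.3 0 0;-25 50 0 0 -0.5 0 0;-40 80 0 0 -0.5 0 0;-55 110 0 0 -0.5 0 0;-68 133 0 0 -0.5 0 0;-75 145 0 0 -0.5 0 0;-75 145 0 0 -0.5 0 0;-75 145 0 0 -0.5 0 0",
)

```text
clock: 14.52
eef_pos: [517.4, -277.0, 150.5]
orientation: [-0.001, 1.0, -0.0, -0.004]
wrist_force: [0.4, 0.2, 1.1]
opening: 85.1
```

```bash
python3 - <<'E'
from h import *
from plant import ctrl
s,r,t=wlook(ctrl,101,440,-360,640,-200,3)
print(s["clock"],s["eef_pos"],s["qpos"].round(2),rel(s,[520.5,-278,62],0))
cv2.imwrite("pics/w7.png",t[:,:,::-1])
E
```

```text
14.5167 [ 517.4137688  -277.04635831  150.45431015] [ 0.82  0.52 -0.51  1.8   0.31  0.91  0.17] (array([ 3.7,  1.1, 88.4]), array([-0.1,  0.4, -0. ]))
```

View pics/w7.png

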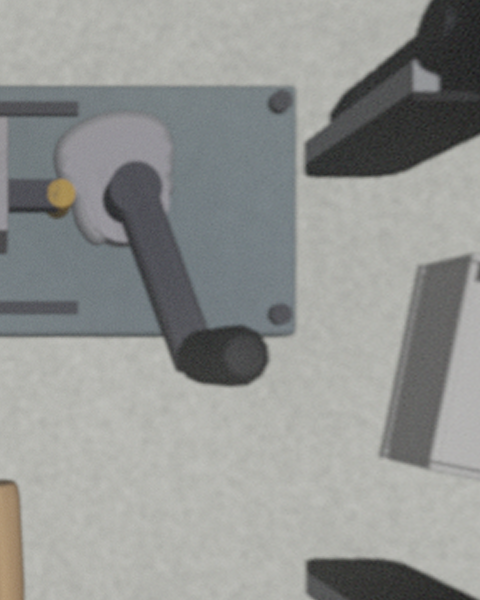

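The knob top is at (243,355), i.e. about (521.5,−280). That agrees within 2 mm. Descending.

Request:
servo_tool(
  moves="4 2 15 0 0.4 0 0;4 2 40 0 0.4 0 0;4 2 62 0 0.4 0 0;4 2 78 0 0.4 0 0;4 2 87 0 0.4 0 0;4 2 87 0 0.4 0 0;4 2 87 0 0.4 0 0",
)

```text
clock: 15.15
eef_pos: [522.6, -276.1, 63.8]
orientation: [-0.001, 1.0, 0.002, 0.0]
wrist_force: [-0.1, 0.1, -0.1]
opening: 85.2
```

```bash
python3 - <<'E'
from h import *
from plant import ctrl
s=ctrl.state()
print(s["clock"],s["eef_pos"],s["wrist_force"],rel(s,[521.5,-279.5,63],0))
E
```

```text
15.15 [ 522.59483562 -276.11506483   63.81631677] [-0.11795339  0.05990279 -0.10636135] (array([-1.1,  3.4,  0.8]), array([-0.1, -0.1,  0.2]))
```

Request:
servo_tool(
  moves="-1 3.5 0 0 0 0 0;-1 3.5 0 0 0 0 0;-1 3.5 0 0 0 0 255;-1 3.5 0 0 0 0 255;-1 3.5 0 0 0 0 255;-1 3.5 0 0 0 0 255;-1 3.5 0 0 0 0 255;-1 3.5 0 0 0 0 255;-1 3.5 0 0 0 0 255",
  newtons=30,
)

```text
clock: 15.9
eef_pos: [520.9, -279.8, 64.1]
orientation: [-0.001, 1.0, 0.002, -0.0]
wrist_force: [-2.0, 0.6, 5.5]
opening: 21.2
```

```bash
python3 - <<'E'
from h import *
from plant import ctrl
s=ctrl.state();p=s["eef_pos"][:2]
print(s["clock"],s["eef_pos"],s["opening"],s["wrist_force"])
c=np.array([592.2,-255.7]);print(np.linalg.norm(p-c),np.arctan2(c[1]-p[1],c[0]-p[0]))
th0=np.arctan2(c[1]-p[1],c[0]-p[0])
for th in np.linspace(th0,1.7,16):
    q=p+75*(np.array([-np.cos(th),-np.sin(th)])+np.array([np.cos(th0),np.sin(th0)]))-p
    print(round(th,2),"tool x,y",q[0].round(1),(-q[1]).round(1))
E
```

```text
15.9 [ 520.94956613 -279.75069914   64.05712343] 21.22344294527084 [-1.99533129  0.58881895  5.47606621]
75.20013600863909 0.3255421928992436
0.33 tool x,y 0.0 -0.0
0.42 tool x,y 2.5 6.4
0.51 tool x,y 5.6 12.5
0.6 tool x,y 9.2 18.4
0.69 tool x,y 13.3 23.9
0.78 tool x,y 17.9 29.0
0.88 tool x,y 23.0 33.6
0.97 tool x,y 28.5 37.8
1.06 tool x,y 34.3 41.4
1.15 tool x,y 40.4 44.5
1.24 tool x,y 46.8 47.0
1.33 tool x,y 53.4 48.9
1.43 tool x,y 60.2 50.2
1.52 tool x,y 67.0 50.9
1.61 tool x,y 73.9 51.0
1.7 tool x,y 80.7 50.4
```

The knob is gripped (opening 21 mm, radius 75.2 mm, crank 0.33 rad). I'll turn along the arc in parts.

Request:
servo_tool(
  moves="1 3 0 0 0 0 255;2.5 6.5 0 0 0 0 255;4 9.5 0 0 0 0 255;5.5 12.5 0 0 0 0 255;7.5 15.5 0 0 0 0 255;9 18.5 0 0 0 0 255;11 21 0 0 0 0 255;13 24 0 0 0 0 255;15.5 26.5 0 0 0 0 255;18 29 0 0 0 0 255;18 29 0 0 0 0 255",
)

```text
clock: 16.82
eef_pos: [538.9, -307.6, 64.0]
orientation: [-0.002, 1.0, 0.002, -0.001]
wrist_force: [-2.9, 3.3, 4.8]
opening: 20.8
```

```bash
cat > c.py <<'E'
from h import *
from plant import ctrl
s=ctrl.state();p=s["eef_pos"][:2];c=np.array([592.2,-255.7])
th0=np.arctan2(c[1]-p[1],c[0]-p[0])
print(s["clock"],s["eef_pos"],s["opening"],s["wrist_force"],rel(s,[*p,64],0)[1])
print(np.linalg.norm(p-c),th0)
for th in [*np.arange(th0+.1,1.65,.1),1.7]:
    q=c-75*np.array([np.cos(th),np.sin(th)])-p
    print(round(th,2),q[0].round(1),(-q[1]).round(1))
E
python3 c.py
```

```text
16.8167 [ 538.91109159 -307.63989758   64.04037764] 20.7960730248739 [-2.85564281  3.34662199  4.82270419] [-0.2  0.1  0.3]
74.41411640530889 0.7725790790681666
0.87 5.1 5.5
0.97 11.1 10.0
1.07 17.4 13.9
1.17 24.2 17.2
1.27 31.3 19.7
1.37 38.5 21.6
1.47 45.9 22.7
1.57 53.4 23.1
1.7 63.0 22.4
```

Request:
servo_tool(
  moves="2.5 3 0 0 0 0 255;5 5.5 0 0 0 0 255;8 8 0 0 0 0 255;11 10 0 0 0 0 255;14 12 0 0 0 0 255;17.5 14 0 0 0 0 255;21 15.5 0 0 0 0 255;24 17 0 0 0 0 255;28 18.5 0 0 0 0 255;31 20 0 0 0 0 255;31 20 0 0 0 0 255",
)

```text
clock: 17.73
eef_pos: [570.5, -326.1, 64.1]
orientation: [-0.003, 1.0, 0.003, -0.001]
wrist_force: [-1.2, 3.6, 3.6]
opening: 21.0
```

```bash
python3 c.py
```

```text
17.7333 [ 570.48643309 -326.09481569   64.05872796] 21.031499456848373 [-1.17418817  3.55256239  3.59332334] [-0.3  0.1  0.3]
73.66755773899341 1.271601670592044
1.37 6.9 3.1
1.47 14.3 4.2
1.57 21.8 4.6
1.7 31.4 4.0
```

Request:
servo_tool(
  moves="3.5 2 0 0 0 0 255;7 3 0 0 0 0 255;11 4 0 0 0 0 255;14 4 0 0 0 0 255;18 4.5 0 0 0 0 255;22 4.5 0 0 0 0 255;26 4.5 0 0 0 0 255;29 4 0 0 0 0 255;31 4 0 0 0 0 255;31 4 0 0 0 0 255",
)

```text
clock: 18.57
eef_pos: [601.2, -328.4, 64.0]
orientation: [-0.004, 1.0, 0.003, -0.002]
wrist_force: [-4.4, 3.7, 5.2]
opening: 20.9
```

```bash
python3 c.py
```

```text
18.5667 [ 601.16487255 -328.39768728   64.01711277] 20.89796823497247 [-4.38967449  3.71913543  5.22076325] [-0.5  0.2  0.3]
73.24836295517616 1.6934940324148688
1.7 0.7 1.7
```

The crank is at 1.69 rad. Letting go and lifting straight up.

Request:
servo_tool(
  moves="0 0 0 0 0 0 0;0 0 0 0 0 0 0;0 0 0 0 0 0 0;0 0 0 0 0 0 0;0 0 0 0 0 0 0;0 0 -10 0 0 0 0;0 0 -30 0 0 0 0;0 0 -60 0 0 0 0;0 0 -90 0 0 0 0;0 0 -110 0 0 0 0;0 0 -110 0 0 0 0;0 0 -110 0 0 0 0",
)

```text
clock: 19.57
eef_pos: [602.5, -329.8, 176.4]
orientation: [-0.003, 1.0, 0.003, -0.0]
wrist_force: [-0.4, 0.2, -0.4]
opening: 85.3
```

```bash
python3 - <<'E'
from h import *
from plant import ctrl
s,r,t=wlook(ctrl,50,510,-350,660,-40,2.5)
print(s["clock"],s["eef_pos"],s["wrist_force"])
q=ctrl.read_camera("side");c=ctrl.read_camera("scene")
a=cv2.resize(t[:,:,::-1],(620,300))
b=cv2.resize(q["image"][190:285,250:425,::-1],(400,300),interpolation=cv2.INTER_CUBIC)
e=cv2.resize(c["image"][190:350,190:500,::-1],(400,300))
cv2.imwrite("pics/f.png",np.vstack([cv2.copyMakeBorder(a,0,0,0,180,0),np.hstack([b,e])]))
E
```

```text
19.5667 [ 602.52707262 -329.76356264  176.44195648] [-0.39309902  0.15174196 -0.40131777]
```

View pics/f.png

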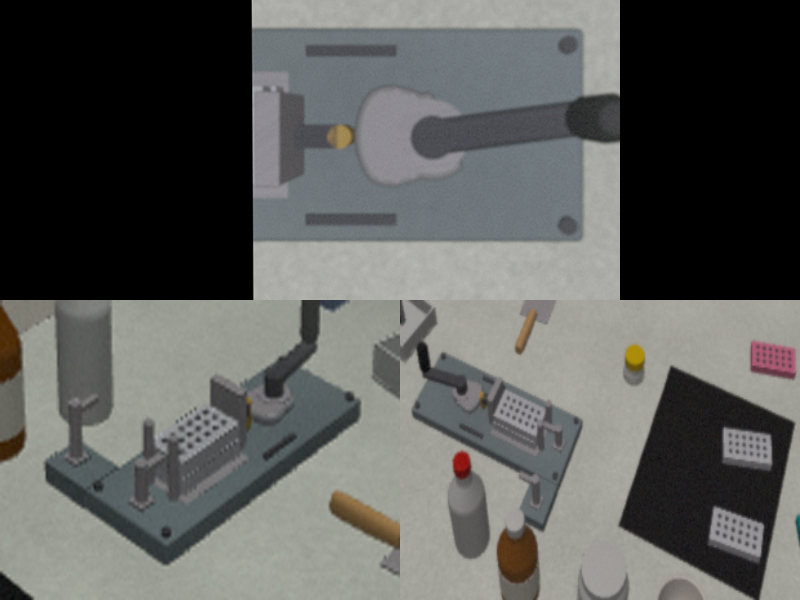

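The final view shows the crank arm running from (432,137) to (580,118), about 1.70 rad, with the follower in the middle of the dwell. The stack sits flat between the jaw and the pillars, two plates are left on the mat, and the bystanders are where they were.

```bash
python3 -c "
from plant import ctrl
print(ctrl.finish_job())"
```

```text
the job is handed in; nothing more can be done
None
```

The job is handed in at about 20 s on the robot's clock. Two plates are stacked in the bay and the other two are still on the mat. The gauge post in use was the short one (30 mm), so two plates were enough. I gripped the crank's knob, turned it from about 0.33 to 1.69 rad and let go.

**Stack:** both plates were set down with contact felt before release. Before I turned the crank, the stack looked flat, in line, and level with the blade by eye. The first plate lay about 1 mm off centre in x and about −11 mm in y. In the last pictures the jaw is forward against the stack.

**Crank:** the final picture puts it at about 1.70 rad, which agrees with the 1.69 rad from the tool position.

**Robot and surroundings:** the gripper is open and clear, with wrist force about 0. The jars, bottles and other things in the last view had not visibly moved.

**Disagreements:** position estimates from different views differed by 2–4 mm, for the bay's y and the knob. I averaged them, and both stayed well inside the tolerances. While turning, the tool's radius about the crank axis drifted from 75.2 to 73.2 mm, with forces under 8 N. No check failed.

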